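Reload the label printer and snap its lid shut

ROBOT

A 6-joint arm with a two-finger parallel gripper is mounted at the origin on the work surface. World frame = base frame: x ahead of the robot, y to its left, z up, the work surface at z = 0. Lengths are in m, angles in rad, forces in N, time in s.
With the tool pointing down it reaches from about 0.3 to 0.875 m from the base axis. Payload 4.2 kg.
Tool frame: the origin (TCP) lies on the centre line of the jaws, within the pads' length; the fingertips stand 22 mm ahead of it and the grasp point (between the pads) lies 3 mm ahead of it; x points along the fingers, y is the direction in which the jaws open and shut, and the axes are right-handed (so a half turn about x gives the same grasp; the last joint's range is limited). The gripper opens to 85 mm and grips with 20 to 120 N. Pads are 22 mm wide; open, the fingers measure 114 mm over their backs; the gripper's body (76 mm by 85 mm) begins 54 mm behind the grasp point. The pads swing forward as they close: fully open they stand 13 mm farther back than shut.
Start: joints at [-1.259, 0.32, 1.565, -0, 1.257, -0.02], TCP at [0.187, -0.544, 0.253] pointing down, gripper open.
Joint ranges: [-3.11, 3.11], [-0.84, 2.01], [0.21, 2.61], [-1.34, 4.49], [0.05, 2.63], [-2.56, 2.56]. Speed limits (rad/s): [2.57, 2.57, 3.14, 3.14, 3.14, 3.14].

INTERFACE

Orientations are given as a unit quaternion [x, y, z, w].
In Python, from station import r gives the robot as it stands. The module is installed in compiled form; this text tells all that it offers. Calls block until the motion is done:
- r.goto(position, orientation): joint-space move of the TCP to a pose.
- r.servo_line(position, orientation=None, max_speed=0.15, guard=None): straight line of the TCP; orientation=None keeps the orientation; max_speed is the mean speed in m/s. With guard (N) it stops when the force on the tool has changed by that much, and returns True; else False.
- r.movej(angles): joint-space move.
- r.open_gripper() and r.clamp(force=None): open the fingers fully, or close them until they stop; force is the grip in N (None keeps the last).
- r.hold(seconds).
- r.solve_ik(position, orientation): joint angles nearest the present ones, or None.
- r.state(): the state.
- r.grab_frame(name): name is "scene" or "top"; returns a dict with "pixels" (400x640x3 uint8, red, green, blue), "fx", "fy", "cx", "cy" (pixels), "R" (3x3) and "t" (3): a world point X has camera coordinates R X + t. Camera axes: x right, y down, z forward; pixel columns grow to the right and rows downward; lengths in m; the calibration is good to about 2 mm. A picture is of the moment at which its call begins. There is no depth.
A pose or a line that the arm cannot do raises r.PlanningError and nothing moves.
- r.finish_job(): hands the job in, once; it reports no verdict.
The state is a dict: "t": time; "joint_pos": joint angles; "qd": joint speeds; "joint_torque": joint torques, N m; "eef_pos": TCP position; "ee_rot": TCP orientation; "wrist_force": force on the tool from outside, world axes, zero at the start; "torque": the same for the moment, N m; "width": finger opening in m.
Only numpy, scipy, OpenCV 4.12 (cv2) and the standard library are available. Lean on these libraries where they do the work, as an engineer would, in place of code of your own. Each camera call takes 0.05 s, during which the arm holds its last target.

TASK

Reload the label printer at the packing station: take the long cassette out of the rack, lay it down flat on the desk and let go of it, then pick it up afresh and lay it flat and fully down in the printer's cradle. Then swing the printer's lid over and press it down firmly, but without forcing it, until it snaps past its catch and stays fully shut. Leave the short cassettes in the rack and everything else on the desk where it is.

Things in the scene. Friction and masses are not known exactly. Their poses are not given: they have to be found in the camera images.
- cassette_mid (a point): centre of the long label cassette: a plain grey box-shaped label cassette 100 mm long (along its z axis), 44 mm wide (x axis) and 34 mm thick (y axis), 0.13 to 0.25 kg, both ends alike. At the start it stands on end in one bay of the rack (z axis up), its foot 8 mm and its top 108 mm above the desk, so that its top 48 mm stand clear of the rack
- short_a_mid (a point): centre of a short cassette, same grey case but only 72 mm long (44 x 34 mm section), standing in another bay of the rack, top 80 mm above the desk; to be left there
- short_b_mid (a point): centre of the second short cassette, same as the first, in the remaining bay; to be left there
- rack: fixed grey cassette rack, 60 x 140 x 60 mm high (rim), origin under its centre; three bays in a row along its y axis, 45 mm apart, each 50 mm (x) by 40 mm (y), floor 8 mm up; the cassettes' 44 mm width lies along its x axis. Rack and printer stand either side of y = 0; between them, from x = 0.47 to 0.63 m, the desk is free (the marker lies nearer the robot, the tape farther away)
- printer: fixed desktop label printer, an open grey tub 170 mm (x) by 150 mm (y), rim 76 mm high, walls 6 mm; origin under its centre on the desk, -x is its front, +x its hinge side. Its lid (white, 170 x 150 x 8 mm) is hinged at the rim of the +x side and carries at the middle of its free edge a tab 50 mm wide that reaches 17 mm past the front wall
- cradle (a point): centre of the cradle floor in the printer, 34 mm above the desk, axes as the printer. The cassette lies here on a broad face, long side along y, either end first, top 8 mm below the rim. Stops 12 mm high leave 108 mm in y and 52 mm in x; the side stops stand only more than 32 mm from the middle, so fingers fit down both sides of the cassette's middle (40 mm or more to the walls)
- lid_hinge (a point): point on the lid's hinge line, middle of the printer's back rim, 76 mm above the desk; the hinge line runs along the printer's y axis
- lid_tab (a point): point on the outer (upper when shut) face of the lid's tab, in the middle of its free edge, 178 mm from the hinge line and, when shut, 84 mm above the desk; pressing straight down here shuts the lid
- lid (a joint): lid angle in rad: 0 fully shut, 1.57 upright, 1.75 fully back. Stiff hinge: the open lid stays where it is left, but let go lower than about 0.6 it springs back up to about there. In the last 0.07 rad it meets a hidden sprung catch: about 15 N straight down near the tab takes it past the detent with a snap, then it stays shut by itself; the stop behind is hard
- tape_mid (a point): middle of a loose bystander: roll of packing tape standing on its flat side, 100 mm across, 48 mm high
- mug_mid (a point): middle of a loose bystander: white mug 80 mm across, 90 mm high
- spray_mid (a point): middle of a loose bystander: upright white bottle 60 mm across, 160 mm high
- scanner_mid (a point): middle of a loose bystander: black hand scanner lying flat, about 180 x 60 x 34 mm high, long side along its x axis
- marker_mid (a point): middle of a loose bystander: marker pen lying flat, 130 x 16 x 15 mm, long side along its x axis

How it is judged:
By the outcome, as a careful person would: the job done as asked, in the order asked, and still so for the second after the job is handed in, with the robot touching nothing.
It also fails if it takes over 72 s, if anything falls off the work surface, if the arm or the gripper's body presses on something with over 40 N, if the wrist force passes 120 N, or if a joint passes its speed limit or range.

## Working session

There is one attempt and no reset: what is moved stays moved. The work goes in short steps, each a Python script; the robot and the scene stay as the last script left them, time stands still between calls to the robot, and variables do not carry over. Pictures are saved under pics/ and viewed, and the job is handed in when it is done.

```bash
mkdir -p pics; ls
python3 - <<'E'
from station import r
import cv2,numpy as np
for n in("scene","top"):
    f=r.grab_frame(n); cv2.imwrite(f"pics/{n}0.png",f["pixels"][:,:,::-1])
    print(n,f["fx"],f["fy"],f["cx"],f["cy"],np.round(f["R"],4).tolist(),np.round(f["t"],4).tolist(), (-np.array(f["R"]).T@f["t"]).round(3))
s=r.state();print(s)
E
```

```text
pics
scene 416.11817315151825 416.11817315151825 318.25980834920387 197.06641551773055 [[0.0364, 0.9993, 0.0083], [0.5596, -0.0136, -0.8286], [-0.8279, 0.0348, -0.5597]] [-0.0248, -0.2338, 1.7152] [ 1.552 -0.038  0.767]
top 475.03327437018635 475.03327437018635 327.7032568421124 193.4860299073451 [[-0.0471, -0.9989, 0.0016], [-0.9778, 0.0458, -0.2044], [0.2041, -0.0112, -0.9789]] [0.018, 0.5733, 1.2968] [0.297 0.006 1.387]
{'t': 0.1, 'joint_pos': array([-1.25898974e+00,  3.20210706e-01,  1.56556473e+00, -7.83888437e-06,
        1.25740526e+00, -2.00326312e-02]), 'qd': array([-0.0004659 , -0.00120674, -0.00139752,  0.00078157, -0.00073109,
        0.0006957 ]), 'joint_torque': array([ 9.79746146e-04, -4.16405010e+01, -2.34703231e+01,  7.82907614e-05,
        4.82042247e-03,  6.79899443e-06]), 'eef_pos': array([ 0.18718347, -0.54325774,  0.25257324]), 'ee_rot': array([-0.69731142, -0.11734124,  0.69747987, -0.11623101]), 'wrist_force': array([ 0.80070987, -0.77754127,  0.19213112]), 'torque': array([-0.07126632, -0.03144137,  0.05467498]), 'width': 0.0854214842552278}
```

View pics/scene0.png

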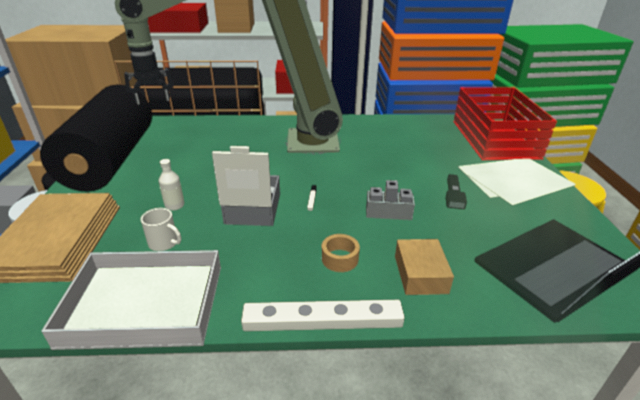

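View pics/top0.png

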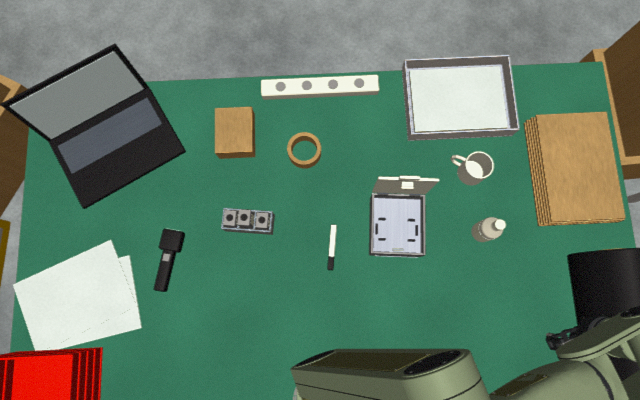

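The scene view shows the rack near (390,200) with the tall middle cassette, the printer near (250,190) with its lid upright, the marker at (312,197) and the tape at (340,252). In the top view, the rack is near (247,220) and the tub near (398,222). I'll zoom in on both.

Run:
```python
import cv2,numpy as np
t=cv2.imread("pics/top0.png"); s=cv2.imread("pics/scene0.png")
a=cv2.resize(t[200:245,210:285],None,fx=8,fy=8,interpolation=cv2.INTER_NEAREST)
cv2.imwrite("pics/z_rack.png",a)
b=cv2.resize(t[165:270,360:445],None,fx=5.6,fy=5.6,interpolation=cv2.INTER_NEAREST); cv2.imwrite("pics/z_prn.png",b)
c=cv2.resize(s[140:230,205:425],None,fx=3.6,fy=3.6,interpolation=cv2.INTER_NEAREST); cv2.imwrite("pics/z_sc.png",c)
```

```text
(no output)
```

View pics/z_rack.png

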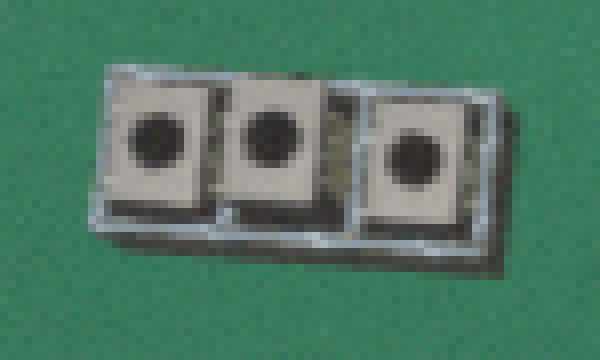

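View pics/z_prn.png

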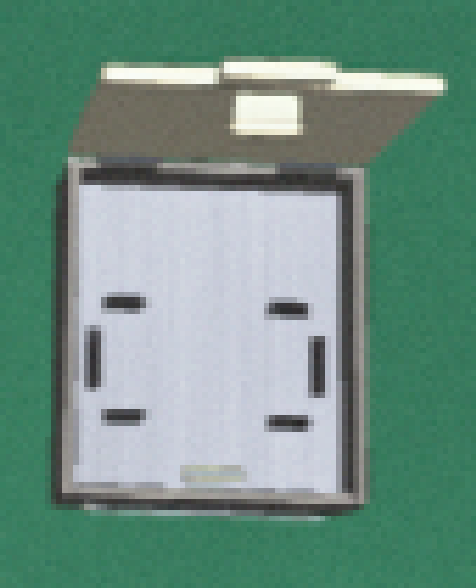

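View pics/z_sc.png

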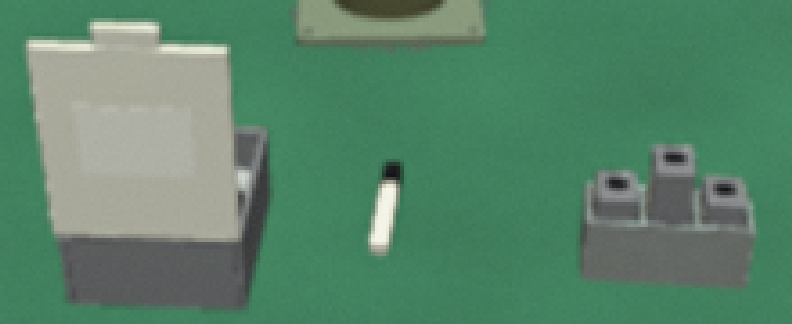

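The long cassette is in the middle bay, the lid is about upright, and six dark stops are visible in the cradle. Next I'll get sub-pixel measurements.

```bash
cat > h.py <<'E'
import cv2,numpy as np
from scipy.spatial.transform import Rotation as Ro
K={}
K['scene']=dict(f=416.11817,c=(318.2598,197.0664))
K['top']=dict(f=475.03327,c=(327.70326,193.48603))
def ray(f,uv):
    R=np.array(f["R"]);t=np.array(f["t"])
    d=R.T@np.array([(uv[0]-f["cx"])/f["fx"],(uv[1]-f["cy"])/f["fy"],1.]); return -R.T@t,d
def onz(f,uv,z):
    o,d=ray(f,uv); return o+d*(z-o[2])/d[2]
def proj(f,X):
    c=np.array(f["R"])@np.array(X)+np.array(f["t"]); return np.array([f["fx"]*c[0]/c[2]+f["cx"],f["fy"]*c[1]/c[2]+f["cy"]])
def tri(f1,u1,f2,u2):
    o1,d1=ray(f1,u1);o2,d2=ray(f2,u2)
    s=np.linalg.lstsq(np.stack([d1,-d2],1),o2-o1,rcond=None)[0]
    a,b=o1+s[0]*d1,o2+s[1]*d2
    return (a+b)/2,np.linalg.norm(a-b)
E
python3 - <<'E'
from station import r
from h import *
f=r.grab_frame("top"); g=cv2.cvtColor(f["pixels"],cv2.COLOR_RGB2GRAY)
np.set_printoptions(precision=4,suppress=True)
# stops
sub=g[196:252,375:421]; 
m=(sub<110).astype(np.uint8)
n,l,st,ce=cv2.connectedComponentsWithStats(m)
for i in range(1,n):
    w=np.clip(190.-sub,0,None)
    x,y,ww,hh,a=st[i]
    if a<4 or a>80: continue
    sl=np.s_[max(0,y-1):y+hh+1,max(0,x-1):x+ww+1]
    yy,xx=np.mgrid[sl]; W=w[sl]; 
    c=np.array([(W*xx).sum(),(W*yy).sum()])/W.sum()+[375,196]
    print(st[i],c,onz(f,c,.043))
print("rim");
for n,c in dict(TL=(72,163),TR=(362,172),BR=(360,497),BL=(68,490)).items():
    uv=np.array(c)/5.6+[359.5,164.5]; print(n,onz(f,uv,.076))
hsv=cv2.cvtColor(f["pixels"],cv2.COLOR_RGB2HSV)
print("rack caps")
sub=g[200:245,210:285]; m=(sub<60).astype(np.uint8)
n,l,st,ce=cv2.connectedComponentsWithStats(m)
for i in range(1,n):
    if st[i][4]>15: print(st[i],ce[i]+[210,200],onz(f,ce[i]+[210,200],.108),onz(f,ce[i]+[210,200],.08))
print("rackcorn")
for c in ((108,68),(497,97),(483,252),(95,229)):
    print(onz(f,np.array(c)/8+[209.5,199.5],.06))
E
```

```text
[ 4 22  7  2 13] [381.599  218.5947] [ 0.4965 -0.1595  0.043 ]
[33 23  7  2 14] [410.9035 219.6869] [ 0.4894 -0.2429  0.043 ]
[ 1 28  2 10 20] [376.1363 228.5697] [ 0.4686 -0.1419  0.043 ]
[41 29  2 11 21] [416.1709 229.9691] [ 0.4593 -0.2554  0.043 ]
[ 4 42  6  2 12] [381.4926 238.8397] [ 0.4387 -0.1551  0.043 ]
[33 43  7  3 16] [410.9751 239.9329] [ 0.4317 -0.2383  0.043 ]
rim
TL [ 0.5638 -0.1344  0.076 ]
TR [ 0.5524 -0.2798  0.076 ]
BR [ 0.3902 -0.2644  0.076 ]
BL [ 0.4003 -0.1216  0.076 ]
rack caps
[17 15  6  5 24] [229.2917 217.    ] [0.5106 0.2622 0.108 ] [0.5153 0.2678 0.08  ]
[31 14  6  6 25] [243.52 216.8 ] [0.5093 0.2235 0.108 ] [0.514  0.2283 0.08  ]
[49 17  6  6 22] [261.5 219.5] [0.4996 0.1748 0.108 ] [0.5041 0.1785 0.08  ]
[33 24 10  4 21] [247.9048 226.2857] [0.4828 0.212  0.108 ] [0.4869 0.2165 0.08  ]
rackcorn
[0.5453 0.2895 0.06  ]
[0.5284 0.1521 0.06  ]
[0.4736 0.1583 0.06  ]
[0.4881 0.2942 0.06  ]
```

Run:
```python
from station import r
from h import *
np.set_printoptions(precision=4,suppress=True)
ft=r.grab_frame("top"); fs=r.grab_frame("scene")
print("tab",tri(ft,(409.1,176.1),fs,(239.2,146.4)))
gs=cv2.cvtColor(fs["pixels"],cv2.COLOR_RGB2GRAY)
sub=gs[175:200,365:420]; n,l,st,ce=cv2.connectedComponentsWithStats((sub<60).astype(np.uint8))
for i in range(1,n):
  if st[i][4]>3: print(st[i],ce[i]+[365,175],onz(fs,ce[i]+[365,175],.108),onz(fs,ce[i]+[365,175],.08))
print("mid tri",tri(ft,(243.5,216.8),fs,proj(fs,(.5093,.2235,.108))))
# IK tests
def q(d,jy):
    d=np.array(d,float);d/=np.linalg.norm(d);jy=np.array(jy,float);jy-=d*(d@jy);jy/=np.linalg.norm(jy)
    return Ro.from_matrix(np.stack([d,jy,np.cross(d,jy)],1)).as_quat()
yaw=-.115; X=np.array([np.cos(yaw),np.sin(yaw),0]);Y=np.array([-np.sin(yaw),np.cos(yaw),0]);Z=np.array([0,0,1.])
for th in (-40,-20,0,20,40,50):
  a=np.radians(th)
  for s in (1,-1):
    for P in ((.51,.22,.1),(.52,-.03,.06),(.5,.1,.3)):
      print(th,s,P,r.solve_ik(np.array(P),q(np.sin(a)*Y-np.cos(a)*Z,s*X)))
```

```text
tab (array([ 0.5649, -0.2061,  0.2634]), np.float64(0.0007758559905676362))
[25  8  5  2  9] [392.2222 183.4444] [0.5106 0.2259 0.108 ] [0.4663 0.2371 0.08  ]
[ 9 15  4  2  7] [375.7143 190.4286] [0.5474 0.1708 0.108 ] [0.5047 0.1797 0.08  ]
[39 16  4  3  8] [405.5 192. ] [0.5577 0.2558 0.108 ] [0.5154 0.2683 0.08  ]
mid tri (array([0.5093, 0.2235, 0.108 ]), np.float64(0.0001018540979081678))
-40 1 (0.51, 0.22, 0.1) [ 0.6387  0.6585  1.5909 -0.493   1.4319  0.9604]
-40 1 (0.52, -0.03, 0.06) [ 0.2654  0.5899  1.8926 -0.7369  1.0934  0.8761]
-40 1 (0.5, 0.1, 0.3) [ 0.4868  0.3681  1.5497 -0.5605  1.6526  0.6796]
-40 -1 (0.51, 0.22, 0.1) [ 0.6387  0.6585  1.5909 -0.493   1.4319 -2.1812]
-40 -1 (0.52, -0.03, 0.06) [ 0.2654  0.5899  1.8926 -0.7369  1.0934 -2.2655]
-40 -1 (0.5, 0.1, 0.3) [ 0.4868  0.3681  1.5497 -0.5605  1.6526 -2.462 ]
-20 1 (0.51, 0.22, 0.1) [ 0.5324  0.5253  1.7002 -0.3035  1.15    0.8048]
-20 1 (0.52, -0.03, 0.06) [ 0.1107  0.4831  1.9224 -0.4514  0.8698  0.5427]
-20 1 (0.5, 0.1, 0.3) [ 0.3529  0.2625  1.573  -0.3117  1.4737  0.5246]
-20 -1 (0.51, 0.22, 0.1) [ 0.5324  
[... 791 characters left out ...]
-0.03, 0.06) [-0.4357  0.5691  1.9428  0.7814  1.0475 -0.8694]
40 1 (0.5, 0.1, 0.3) [-0.2081  0.1974  1.7949  0.7243  1.3089 -0.3465]
40 -1 (0.51, 0.22, 0.1) [0.0395 0.4476 2.0424 1.0247 0.8379 2.5087]
40 -1 (0.52, -0.03, 0.06) [-0.4357  0.5691  1.9428  0.7814  1.0475  2.2722]
40 -1 (0.5, 0.1, 0.3) None
50 1 (0.51, 0.22, 0.1) [-0.0351  0.5044  2.0835  1.2124  0.9534 -0.8726]
50 1 (0.52, -0.03, 0.06) [-0.498   0.6386  1.9346  0.8801  1.1727 -0.9984]
50 1 (0.5, 0.1, 0.3) [-0.2823  0.2359  1.844   0.8808  1.3675 -0.4968]
50 -1 (0.51, 0.22, 0.1) [-0.0351  0.5044  2.0835  1.2124  0.9534  2.269 ]
50 -1 (0.52, -0.03, 0.06) [-0.498   0.6386  1.9346  0.8801  1.1727  2.1432]
50 -1 (0.5, 0.1, 0.3) None
```

```bash
cat >> h.py <<'E'
np.set_printoptions(precision=4,suppress=True)
Z=np.array([0,0,1.])
def ax(yaw): return np.array([np.cos(yaw),np.sin(yaw),0]),np.array([-np.sin(yaw),np.cos(yaw),0])
def pose(g,yaw,th):
    "grasp point g, tilt th deg about jaw axis (jaw along x of yaw frame) -> TCP pos, quat, d"
    X,Y=ax(yaw);a=np.radians(th);d=np.sin(a)*Y-np.cos(a)*Z
    return np.array(g)-.003*d, Ro.from_matrix(np.stack([d,X,np.cross(d,X)],1)).as_quat(), d
def st(r,m=""):
    s=r.state();print(m,"t%.2f"%s["t"],s["eef_pos"],"F",s["wrist_force"].round(1),"w%.4f"%s["width"])
def snap(r,n,name,crop=None,k=1):
    f=r.grab_frame(n);im=f["pixels"][:,:,::-1]
    if crop: c=crop;im=cv2.resize(im[c[1]:c[3],c[0]:c[2]],None,fx=k,fy=k,interpolation=cv2.INTER_CUBIC)
    cv2.imwrite("pics/"+name,im);return f
E
python3 - <<'E'
from station import r
from h import *
yaw=-.115;X,Y=ax(yaw)
C=np.array([.510,.2245,.092]); g=C-.008*Y
p,q,d=pose(g,yaw,50)
pd,qd,_=pose((.36,-.25,.42),-.5,0)
f=r.grab_frame("top")
print("marker",onz(f,(334,226),.01),onz(f,(331,269),.01))
r.goto(pd,qd);st(r,"via")
r.goto(p-.12*d,q);st(r,"pre")
snap(r,"scene","pre.png",(260,60,500,240),3)
E
```

```text
marker [ 0.4861 -0.0232  0.01  ] [ 0.3626 -0.0085  0.01  ]
via t1.72 [ 0.3598 -0.2506  0.4223] F [ 0.5 -1.   0.4] w0.0852
pre t3.44 [0.4989 0.1224 0.1716] F [-0.4  0.5  0.2] w0.0853
```

View pics/pre.png

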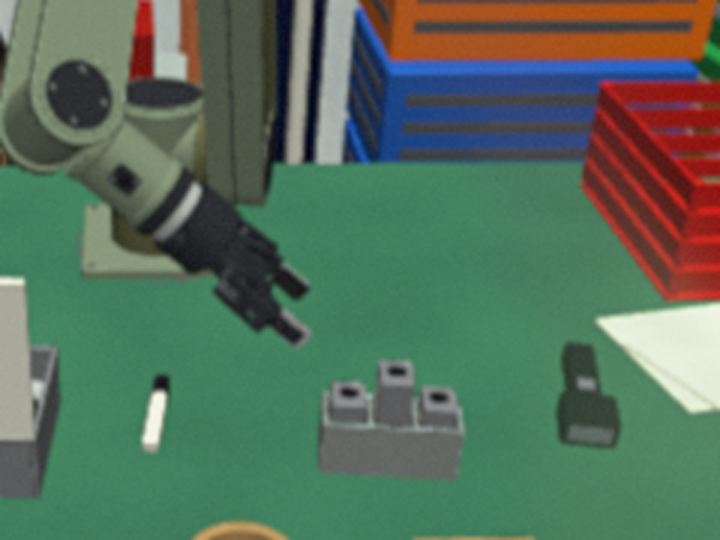

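The gripper (about 260,290 in the crop) is tilted and aimed at the tall cassette (395,390). I'll go in, clamp, and lift.

Run:
```python
from station import r
from h import *
yaw=-.115;X,Y=ax(yaw)
C=np.array([.510,.2245,.092]); g=C-.008*Y
p,q,d=pose(g,yaw,50)
print(r.servo_line(p,q,.1,guard=8));st(r,"at")
r.clamp(50);st(r,"clamped")
snap(r,"scene","g1.png",(330,120,450,230),5)
print(r.servo_line(p+[0,0,.03],None,.05,guard=15));st(r,"up")
snap(r,"scene","g2.png",(330,120,450,230),5)
```

```text
False
at t4.84 [0.5091 0.214  0.0942] F [ 0.1 -0.9  0. ] w0.0854
clamped t5.30 [0.5089 0.2142 0.0943] F [-0.6 -1.4  2.5] w0.0436
False
up t6.10 [0.5087 0.2142 0.1239] F [ 0.8  0.1 -3.7] w0.0434
```

View pics/g1.png

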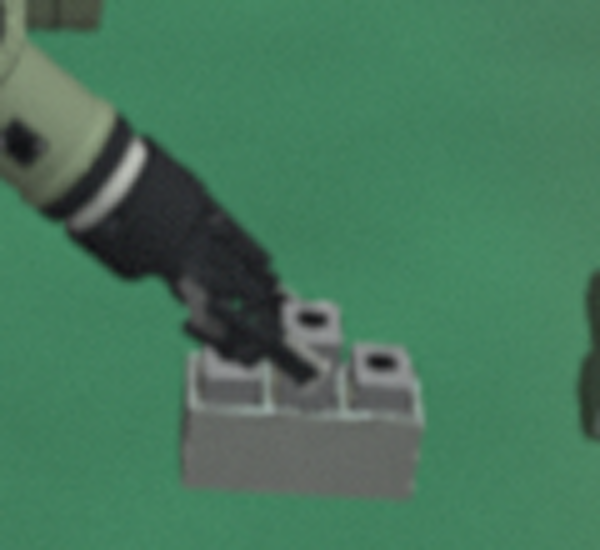

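View pics/g2.png

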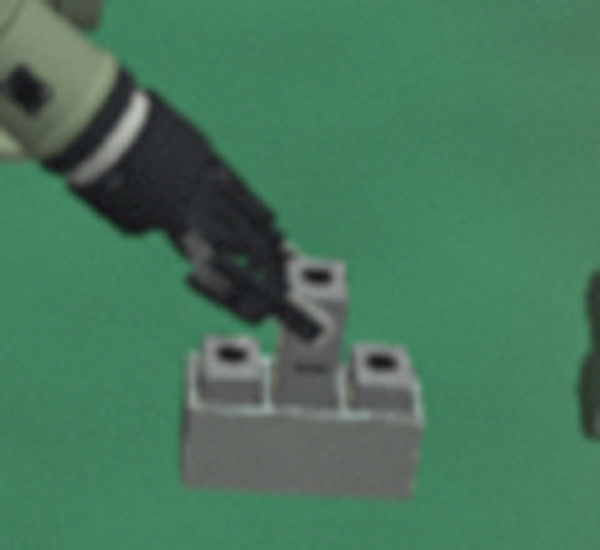

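Cassette is rising straight out of the bay and both shorts stay put. I'll carry it over and turn it flat.

Run:
```python
from station import r
from h import *
s=r.state()
r.servo_line(s["eef_pos"]+[0,0,.15],None,.2);st(r,"up")
yaw=-.083;X,Y=ax(yaw)
D=np.array([.55,-.025,0.]); g=D+.034*Y+[0,0,.025]
p,q,d=pose(g,yaw,-40)
r.goto(p+[0,0,.18],q);st(r,"over")
r.servo_line(p+[0,0,.03],q,.12);st(r,"near")
snap(r,"scene","l1.png",(230,100,450,260),3.5)
snap(r,"top","l1t.png",(250,150,400,260),5)
```

```text
up t7.05 [0.5079 0.2141 0.2723] F [-0.3  0.1 -3.5] w0.0432
over t8.49 [0.5523 0.0108 0.2064] F [ 0.5  0.2 -2.4] w0.0431
near t9.89 [0.5534 0.0109 0.058 ] F [ 0.  -0.2 -2.7] w0.0429
```

View pics/l1.png

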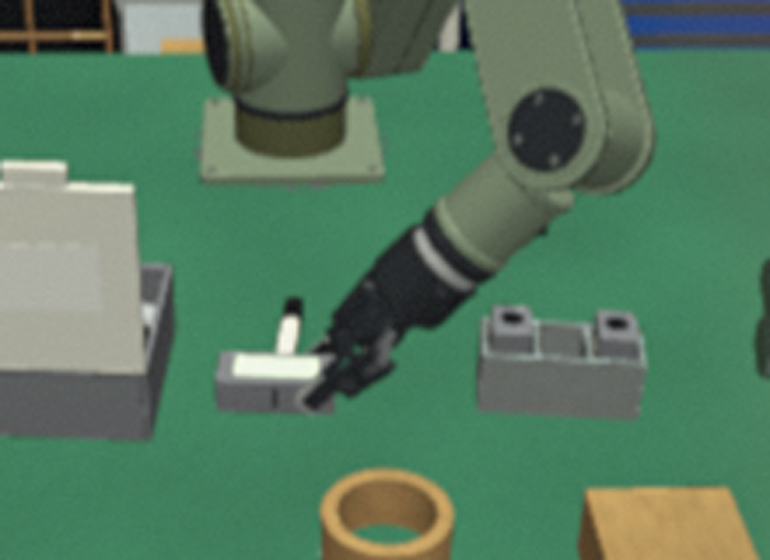

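View pics/l1t.png

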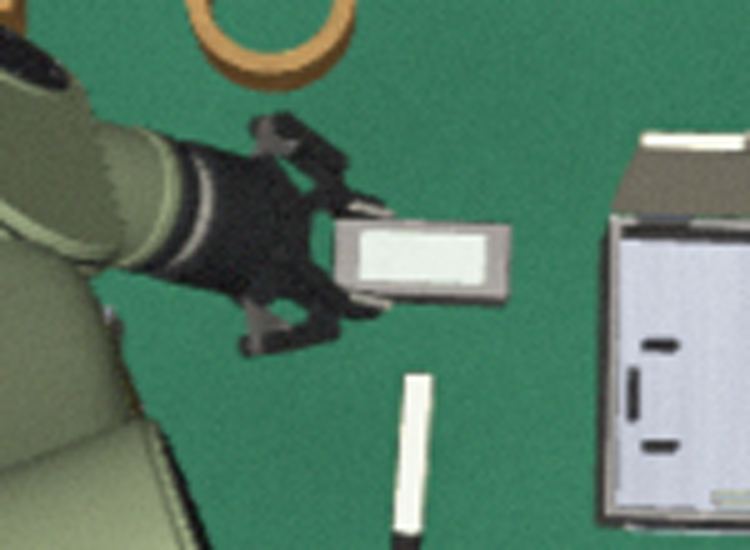

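Cassette is held level, with its label up (scene crop 275,380), clear of the marker, tape and printer. I'll lower it under guard and release.

Run:
```python
from station import r
from h import *
yaw=-.083;X,Y=ax(yaw)
D=np.array([.55,-.025,0.]); g=D+.034*Y+[0,0,.025]
p,q,d=pose(g,yaw,-40)
r.servo_line(p+[0,0,.006],q,.06);st(r)
print(r.servo_line(p-[0,0,.003],q,.012,guard=3));st(r,"down")
snap(r,"scene","m0.png",(280,180,360,230),8)
r.open_gripper();st(r,"open")
r.servo_line(r.state()["eef_pos"]-.10*d,None,.15);st(r,"back")
snap(r,"scene","m1.png",(280,180,360,230),8)
snap(r,"top","m1t.png",(250,150,400,260),5)
```

```text
t10.54 [0.5528 0.0107 0.0329] F [ 0.8  0.1 -3.6] w0.0431
True
down t11.08 [0.5531 0.0108 0.0273] F [-0.3  0.7  5.7] w0.0436
open t11.62 [0.5524 0.0109 0.0261] F [-0.1  0.3 -0.7] w0.0853
back t12.44 [0.5571 0.0746 0.1022] F [-0.   0.4 -0.1] w0.0853
```

View pics/m1.png

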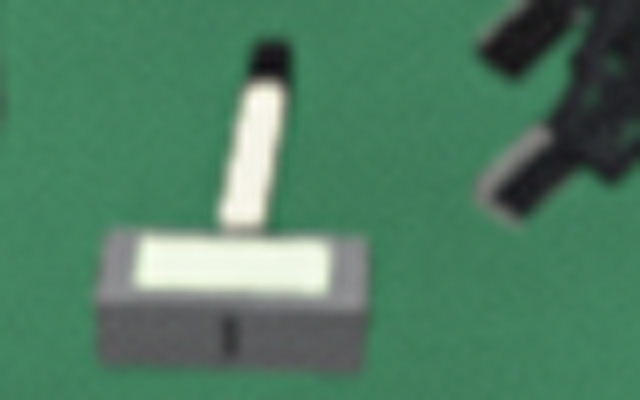

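View pics/m1t.png

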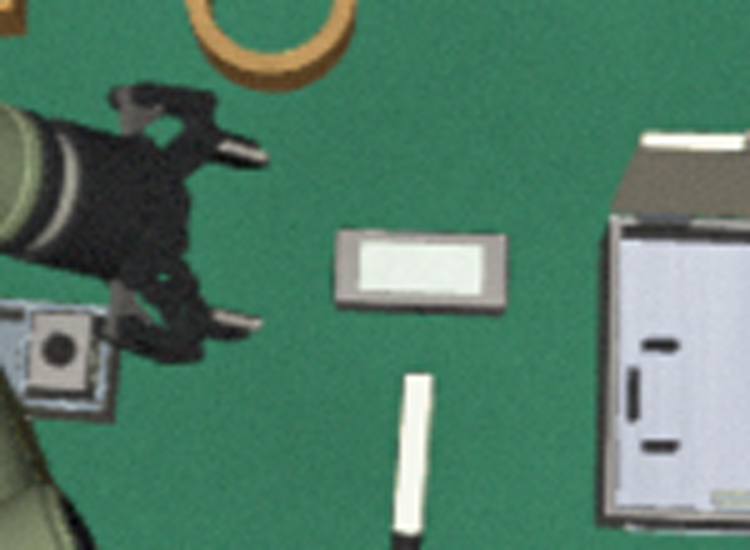

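The cassette lies flat at (322,203) in the top view and is released, with the marker undisturbed. I'll locate its label centre and re-grasp from above.

```bash
cat >> h.py <<'E'
def label(f,box,z):
    x0,y0,x1,y1=box; k=6
    im=cv2.resize(f["pixels"][y0:y1,x0:x1],None,fx=k,fy=k,interpolation=cv2.INTER_CUBIC)
    m=(im.min(2)>205).astype(np.uint8)
    cs,_=cv2.findContours(m,cv2.RETR_EXTERNAL,cv2.CHAIN_APPROX_NONE)
    c=max(cs,key=cv2.contourArea); b=cv2.boxPoints(cv2.minAreaRect(c))
    px=(b+.5)/k-.5+[x0,y0]
    P=np.array([onz(f,u,z) for u in px]); e1=P[1]-P[0];e2=P[2]-P[1]
    L=e1 if np.linalg.norm(e1)>np.linalg.norm(e2) else e2
    if L[1]<0:L=-L
    return P.mean(0),np.arctan2(-L[0],L[1]),np.linalg.norm(e1),np.linalg.norm(e2),px.mean(0)
E
python3 - <<'E'
from station import r
from h import *
for n,b in (("top",(312,192,356,216)),("scene",(290,205,330,220))):
    print(n,label(r.grab_frame(n),b,.034))
E
```

```text
top (array([ 0.5494, -0.0253,  0.034 ]), np.float64(-0.08000473091134758), np.float64(0.028440101999381837), np.float64(0.07014039868640558), array([333.7335, 203.1716]))
scene (array([ 0.5505, -0.0243,  0.034 ]), np.float64(-0.06733490081377877), np.float64(0.027062883864710542), np.float64(0.06927185966318833), array([308.612 , 212.6756]))
```

Run:
```python
from station import r
from h import *
yaw=-.080
p,q,d=pose((.55,-.025,.025),yaw,0)
r.goto(p+[0,0,.12],q);st(r,"pre")
r.servo_line(p+[0,0,.01],q,.12)
print(r.servo_line(p,q,.05,guard=6));st(r,"at")
r.clamp(50);st(r,"cl")
print(r.servo_line(p+[0,0,.02],None,.05));st(r,"lift")
snap(r,"scene","n1.png",(260,150,380,240),6)
f=snap(r,"top","n1t.png",(280,160,440,270),5)
r.servo_line(p+[0,0,.14],None,.2);st(r,"high")
```

```text
pre t13.43 [ 0.5495 -0.025   0.1475] F [-1.1  0.9 -0.2] w0.0850
False
at t14.85 [ 0.5497 -0.0251  0.0278] F [ 0.6  0.5 -0.4] w0.0856
cl t15.32 [ 0.5502 -0.025   0.0284] F [0.8 0.1 3.2] w0.0433
False
lift t15.87 [ 0.55   -0.025   0.0482] F [ 0.6  0.9 -2.5] w0.0434
high t16.72 [ 0.549  -0.0249  0.1668] F [-0.4 -0.  -3.4] w0.0433
```

View pics/n1.png

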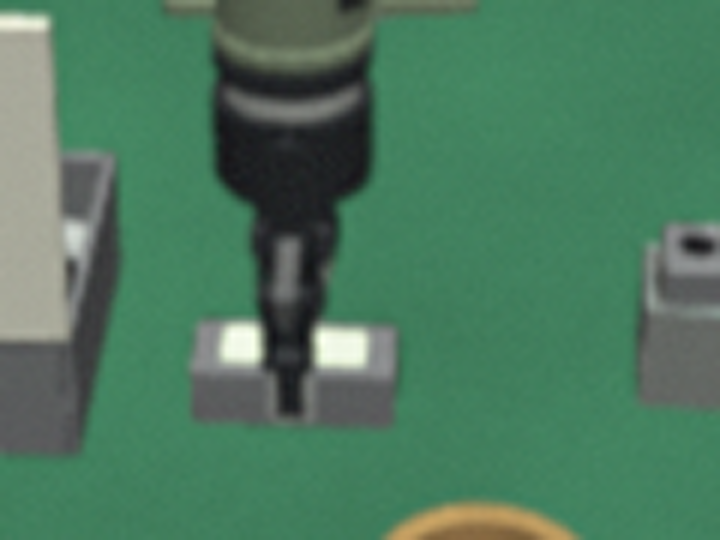

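View pics/n1t.png

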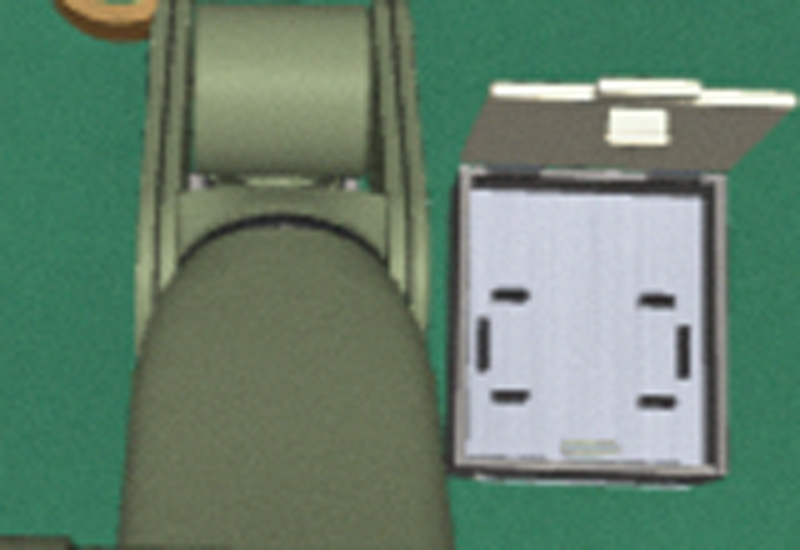

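Cassette is held level, clamped at its middle. I'll move first toward the robot (away from the lid), then sideways over the cradle.

Run:
```python
from station import r
from h import *
yaw=-.083
p,q,d=pose((.464,-.199,.059),yaw,0)
a=r.state()["eef_pos"]
r.servo_line([.465,-.02,a[2]],None,.2)
r.servo_line([p[0],p[1],a[2]],q,.2);st(r,"over")
r.servo_line(p+[0,0,.05],q,.1);st(r,"near")
snap(r,"scene","o1.png",(180,90,320,240),4)
f=snap(r,"top","o1t.png",(340,160,450,270),5)
```

```text
over t18.33 [ 0.464  -0.1983  0.1666] F [-0.3 -0.6 -1.7] w0.0432
near t19.03 [ 0.4645 -0.1989  0.1124] F [ 0.2  0.  -2.4] w0.0432
```

View pics/o1.png

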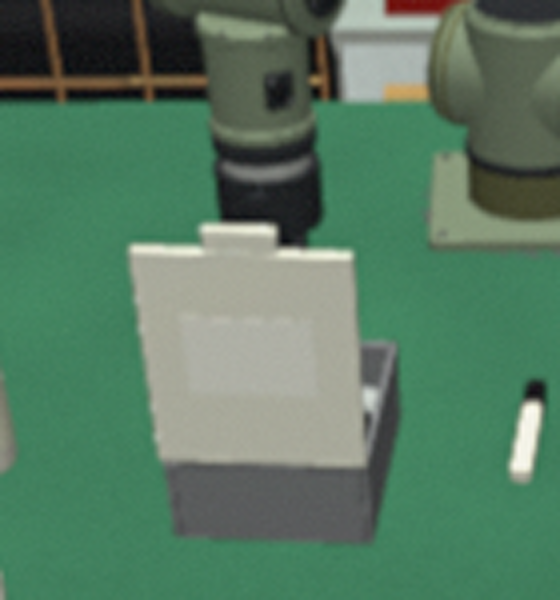

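View pics/o1t.png

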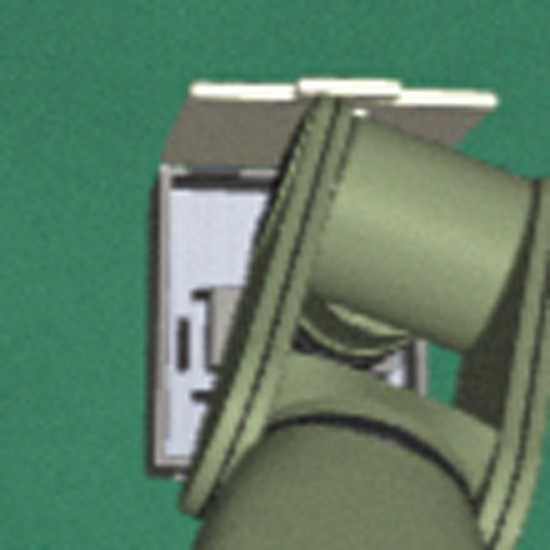

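Cassette end (215,330 in the crop) shows above the cradle between the stops, and the wrist clears the lid. I'll lower it under guard.

Run:
```python
from station import r
from h import *
yaw=-.083
p,q,d=pose((.464,-.199,.059),yaw,0)
print(r.servo_line(p+[0,0,.018],q,.06,guard=8));st(r,"stop-top")
print(r.servo_line(p+[0,0,.004],q,.04,guard=5));st(r,"in")
print(r.servo_line(p-[0,0,.004],q,.012,guard=4));st(r,"down")
```

```text
False
stop-top t19.82 [ 0.4641 -0.199   0.0798] F [ 0.2  0.1 -2.5] w0.0431
False
in t20.32 [ 0.4639 -0.199   0.0658] F [-0.9  0.5 -3.1] w0.0429
True
down t20.75 [ 0.4642 -0.1991  0.0623] F [-0.  -0.1  4.8] w0.0429
```

Run:
```python
from station import r
from h import *
r.open_gripper();st(r,"open")
a=r.state()["eef_pos"]
r.servo_line(a+[0,0,.06],None,.1)
r.servo_line(a+[0,0,.22],None,.2)
_,q,_=pose((0,0,0),-.083,0)
r.goto([.42,.02,.40],q);st(r,"clear")
f=snap(r,"top","p1t.png",(355,165,445,265),6)
print(label(f,(374,196,424,255),.068))
g=f["pixels"].min(2)
snap(r,"scene","p1.png",(190,110,330,240),4)
```

```text
open t21.24 [ 0.466  -0.1991  0.062 ] F [ 3.7  1.2 -0.1] w0.0852
clear t23.94 [0.4201 0.0195 0.3989] F [-0.3 -0.3 -0.3] w0.0854
(array([ 0.4638, -0.1996,  0.068 ]), np.float64(-0.08804030001647342), np.float64(0.02825056327062346), np.float64(0.07001881720950157), array([397.7437, 228.1545]))
```

View pics/p1t.png

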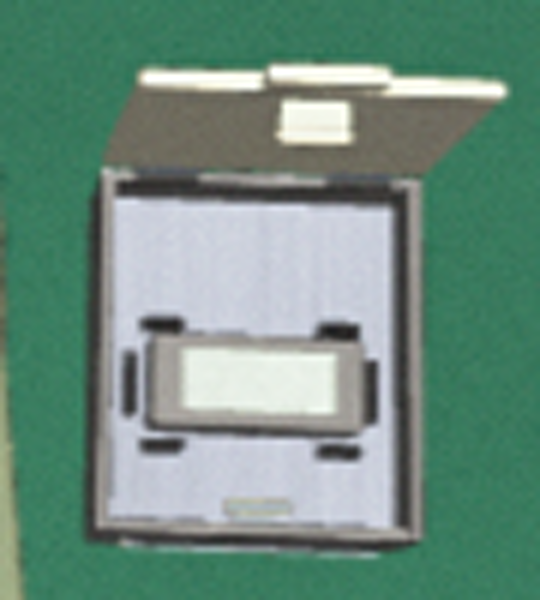

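View pics/p1.png

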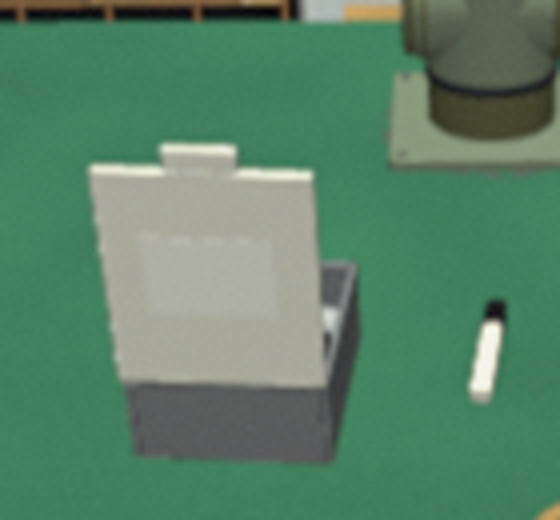

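The cassette sits between all six stops (centre 0.4638,-0.1996; yaw matches), flat and at the expected height. Next is the lid: I'll close the fingers, go behind it with the jaws along the hinge, and push it over along its arc.

```bash
cat >> h.py <<'E'
YAW=-.083;H=np.array([.5614,-.2073,.076])
def lidq(s):
    X,Y=ax(YAW);d=-Z;return Ro.from_matrix(np.stack([d,s*Y,np.cross(d,s*Y)],1)).as_quat()
def lidp(phi,rho,over=0.):
    u=rho*np.cos(phi)-.008*np.sin(phi);z=rho*np.sin(phi)+.008*np.cos(phi)
    return H-(u-.011)*ax(YAW)[0]+[0,0,z+.022-over]
E
python3 - <<'E'
from station import r
from h import *
X,Y=ax(YAW)
p0=lidp(np.radians(80),.165); start=p0.copy(); start[:2]=(H+.075*X)[:2]
for s in(1,-1): print(s,r.solve_ik(start,lidq(s)),r.solve_ik(lidp(0,.18),lidq(s)))
print(start,p0)
E
```

```text
1 [-0.341   0.4697  1.3068 -0.      1.3651 -1.8288] [-0.4834  0.2674  2.0747 -0.      0.7994 -1.9712]
-1 [-0.341   0.4697  1.3068 -0.      1.3651  1.3128] [-0.4834  0.2674  2.0747 -0.      0.7994  1.1704]
[ 0.6361 -0.2135  0.2619] [ 0.5517 -0.2065  0.2619]
```

Run:
```python
from station import r
from h import *
X,Y=ax(YAW);q=lidq(-1)
r.clamp(30)
p0=lidp(np.radians(80),.165); start=p0.copy(); start[:2]=(H+.075*X)[:2]
r.goto([.55,-.05,.42],q)
r.goto(start+[0,0,.14],q);st(r,"above")
r.servo_line(start,q,.15);st(r,"behind")
snap(r,"scene","q1.png",(190,80,330,230),4)
print(r.servo_line(p0,q,.08,guard=20));st(r,"push80")
snap(r,"scene","q2.png",(190,80,330,230),4)
```

```text
above t26.87 [ 0.6358 -0.2125  0.4024] F [-0.8 -0.4  0. ] w0.0002
behind t27.95 [ 0.6366 -0.2133  0.2633] F [-0.8 -0.9  0.2] w0.0001
False
push80 t29.21 [ 0.5519 -0.2065  0.2618] F [-0.3 -1.4 -0.8] w0.0000
```

View pics/q1.png

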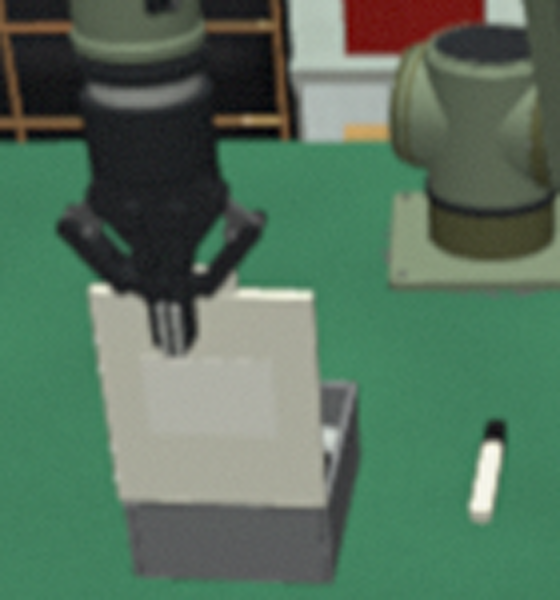

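View pics/q2.png

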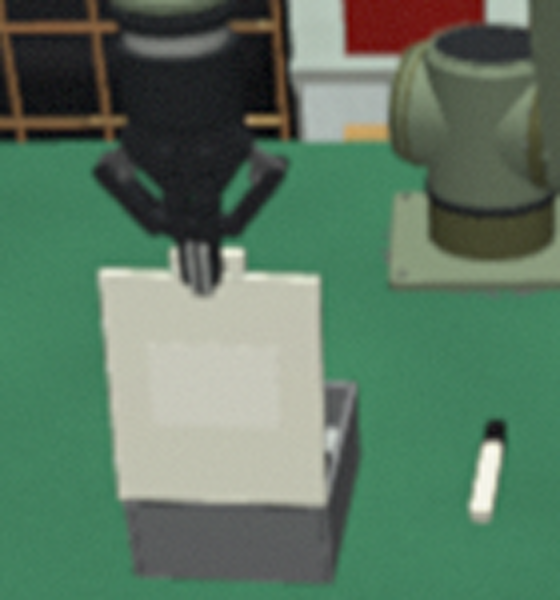

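Fingers (200,280 in the crop) bear on the lid's outer face at the tab and it's tipping over. I'll carry on along the arc to about 0.15 rad.

Run:
```python
from station import r
from h import *
q=lidq(-1)
for deg,rho in ((70,.165),(60,.165),(50,.166),(40,.168),(30,.172),(20,.176),(13,.180),(9,.180)):
    hit=r.servo_line(lidp(np.radians(deg),rho),q,.1,guard=25)
    st(r,f"{deg} {hit}")
    if hit: break
snap(r,"scene","q3.png",(190,80,330,230),4)
```

```text
70 False t29.70 [ 0.5238 -0.2042  0.2559] F [0.4 0.7 0.4] w0.0002
60 False t30.14 [ 0.4975 -0.2021  0.2451] F [ 0.7 -1.7  0.4] w-0.0002
50 False t30.58 [ 0.4726 -0.2     0.2306] F [ 0.1  0.8 -0.3] w0.0000
40 False t31.02 [ 0.4497 -0.1981  0.2124] F [ 0.1 -0.9  0.3] w-0.0002
30 False t31.48 [ 0.4283 -0.1964  0.1912] F [0.1 0.1 0.2] w0.0000
20 False t31.93 [ 0.4106 -0.1949  0.166 ] F [ 0.3 -0.2 -0.5] w-0.0001
13 False t32.31 [ 0.3996 -0.1939  0.1465] F [ 0.8 -0.   0.8] w-0.0002
9 False t32.58 [ 0.3965 -0.1936  0.1342] F [0.7 0.2 0.4] w-0.0001
```

View pics/q3.png

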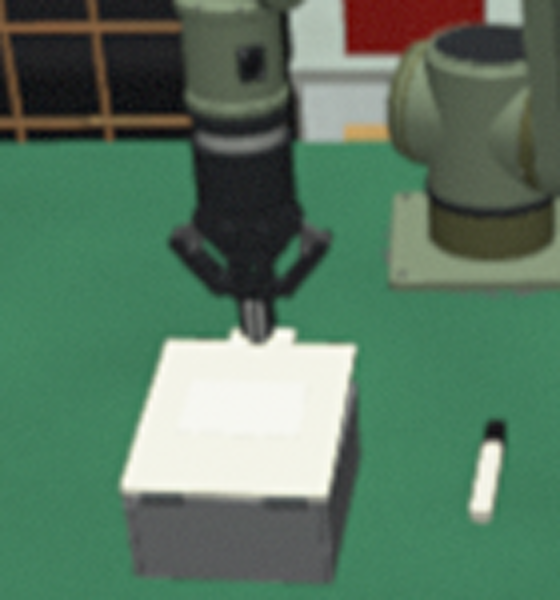

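Lid is nearly shut under the fingertips at the tab (258,335). Pressing slowly with a guard.

Run:
```python
from station import r
from h import *
q=lidq(-1)
print(r.servo_line(lidp(.06,.184),q,.04,guard=22));st(r)
b=lidp(0,.184)
for dz in (.008,.006,.004,.003,.002,.001,0,-.001,-.002):
    hit=r.servo_line(b+[0,0,dz],q,.02,guard=22);st(r,f"{dz} {hit}")
    F=r.state()["wrist_force"][2]
    if hit or F>28: break
snap(r,"scene","q4.png",(190,80,330,230),4)
```

```text
False
 t33.24 [ 0.3908 -0.1934  0.1178] F [ 1.4  1.4 10. ] w0.0003
0.008 False t33.55 [ 0.3904 -0.1933  0.1147] F [3.2 2.2 6.6] w-0.0002
0.006 False t33.80 [ 0.3892 -0.1932  0.1119] F [1.6 0.1 1.6] w0.0000
0.004 False t34.05 [ 0.3879 -0.1926  0.1093] F [-0.1  0.2  0.4] w-0.0002
0.003 False t34.30 [ 0.3887 -0.1928  0.1088] F [-0.  -0.7 -0.3] w-0.0002
0.002 False t34.55 [ 0.3889 -0.1929  0.1079] F [ 0.6 -0.6 -0. ] w0.0001
0.001 False t34.80 [ 0.3889 -0.1929  0.1069] F [ 0.6  0.5 -0. ] w0.0001
0 False t35.05 [ 0.3891 -0.193   0.106 ] F [ 1.1 -0.2  0.1] w0.0001
-0.001 False t35.30 [ 0.389  -0.193   0.1058] F [-1.1  0.4  9.3] w0.0001
-0.002 False t35.55 [ 0.3891 -0.193   0.1057] F [-4.2  1.9 17.2] w0.0002
```

View pics/q4.png

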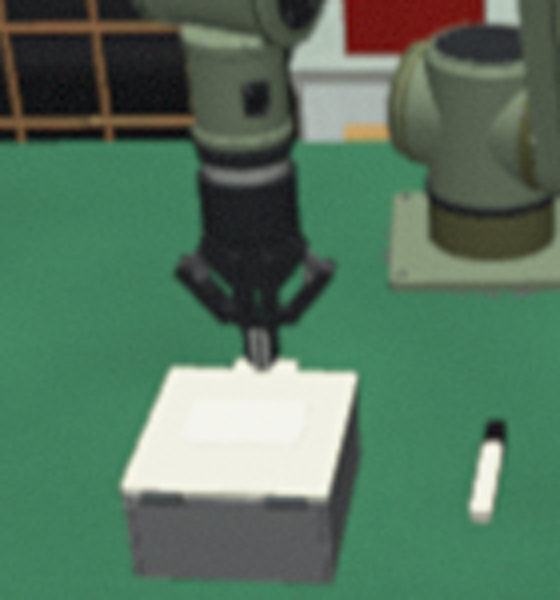

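The force rose to 10 N, dropped away (the snap), and met a hard stop at tip height 0.084, which is the fully shut height. I'll retreat and check.

Run:
```python
from station import r
from h import *
a=r.state()["eef_pos"]
r.servo_line(a+[0,0,.15],None,.12)
r.goto([.40,.08,.40],lidq(-1));r.hold(1);st(r,"clear")
ft=snap(r,"top","f_t.png");fs=snap(r,"scene","f_s.png")
snap(r,"scene","f_sz.png",(190,110,330,240),4)
```

```text
clear t39.20 [0.4  0.08 0.4 ] F [ 0.4  0.3 -0. ] w0.0001
```

View pics/f_s.png

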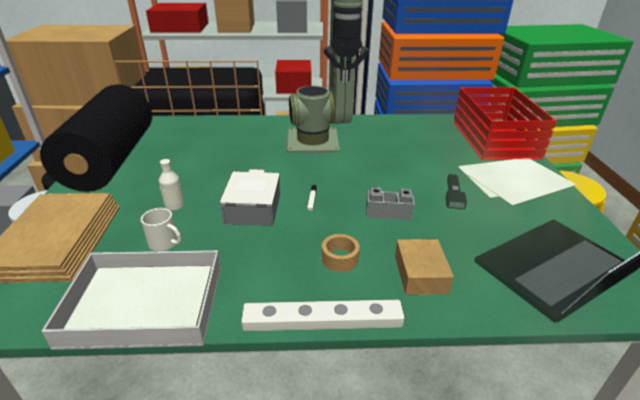

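View pics/f_t.png

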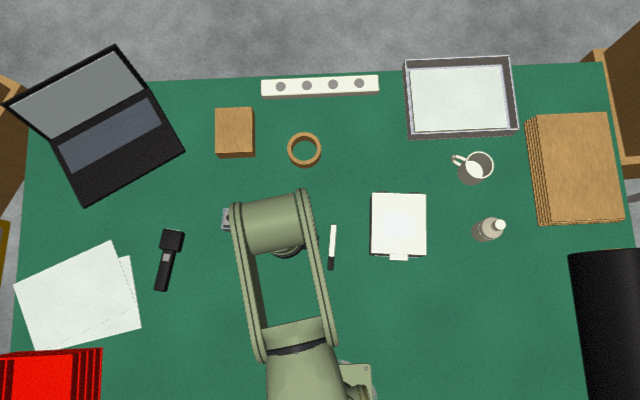

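View pics/f_sz.png

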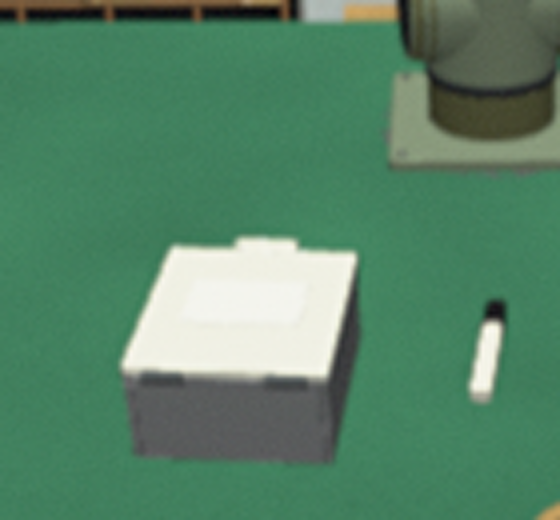

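The lid lies flat and shut (tab at 256,169 in scene, 399,259 in top). The shorts, marker, tape, mug, bottle and scanner are all at their original pixels. I'll do one height check on the tab, then hand in.

Run:
```python
from station import r
from h import *
ft=r.grab_frame("top");fs=r.grab_frame("scene")
print(tri(ft,(398.6,259.5),fs,(256.2,169.4)))
def pr(p): return proj(fs,H-.187*ax(YAW)[0]+[0,0,.008+p])
print("expected scene px shut",pr(0),"at 0.07rad",pr(.013))
r.finish_job();st(r)
```

```text
(array([ 0.3759, -0.192 ,  0.0834]), np.float64(0.0017168497910108136))
expected scene px shut [256.0046 169.0696] at 0.07rad [255.7007 165.5821]
the job is handed in; nothing more can be done
the job is handed in; nothing more can be done
```

The printer is reloaded and the job handed in at about 39 s of the 72 s limit. `finish_job` gives no verdict, so what follows rests on my own checks.

- **Cassette:** I took the long cassette out of the middle bay, laid it flat on the desk and let go. I then picked it up again by its middle and lowered it into the cradle. It met the floor at the expected height. Seen from above, it sat between all six stops, less than 1 mm from the measured cradle centre.
- **Lid:** I swung it over from behind and pressed on the tab. The force read about 10 N, below the 15 N or so you quoted, but I only read it between steps. It then dropped away and met the hard stop at fingertip height 84 mm. I pressed to about 17 N against the stop and then backed off.
- **Last check:** A second after I let go, the lid was still shut, with the tab measured at 83 mm against 84 mm expected.
- **Everything else:** The short cassettes and the loose items look unmoved in the final pictures. The arm partly hid the rack in the top view, so the short cassettes there were judged from the other camera.

One oddity: when the fingers opened in the cradle, there was a brief sideways push of about 4 N and a 2 mm shift. I think a finger touched the printer's front wall. The cassette was still in place when I looked afterwards.

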